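Put a bronze brooch away in the desiccator

ROBOT

A 6-joint arm with a two-finger parallel gripper is mounted at the origin on the work surface. World frame = base frame: x ahead of the robot, y to its left, z up, the work surface at z = 0. Lengths are in m, angles in rad, forces in N, time in s.
With the tool pointing down it reaches from about 0.375 to 0.925 m from the base axis. Payload 5.7 kg.
Tool frame: the origin (TCP) lies midway between the tips of the shut fingers; the grasp point (between the pads) lies 19 mm behind it; z points along the fingers, y is the line along which they close (so a half turn about z gives the same grasp; the last joint's range is limited). The gripper opens to 88 mm and grips with 3 to 60 N. Pads are 20 mm wide; open, the fingers measure 115 mm over their backs; the gripper's body (75 mm by 178 mm) begins 61 mm behind the grasp point.
Start: joints at [-1.322, 0.359, 1.51, -0, 1.272, -0.115], TCP at [0.213, -0.561, 0.223] pointing down, gripper open.
Joint ranges: [-2.97, 2.97], [-1.01, 2.36], [0.21, 2.38], [-0.96, 4.11], [0.2, 2.71], [-2.98, 2.98]. Speed limits (rad/s): [2.39, 2.39, 3.14, 3.14, 3.14, 3.14].

INTERFACE

Orientations are given as a unit quaternion [x, y, z, w].
In Python, from bench import move_ptp, servo_line, goto_joints, move_gripper, sleep, inverse_kinematics, capture, PlanningError, close_job, spot_in, silhouettes, current_clock, current_joint_pos, current_qvel, current_joint_torque, current_position, current_orientation, current_force, current_torque, current_finger_gap, current_grip_force gives the robot as it stands. Calls block until the motion is done:
- move_ptp(position, orientation): joint-space move of the TCP to a pose.
- servo_line(position, orientation=None, rate=0.15, contact_N=None): straight line of the TCP; orientation=None keeps the orientation; rate is the mean speed in m/s. With contact_N (N) it stops when the force on the tool has changed by that much, and returns True; else False.
- goto_joints(angles): joint-space move.
- move_gripper(opening): finger opening in m; the grip force is fixed at half the most; returns when the fingers have stopped.
- sleep(seconds).
- inverse_kinematics(position, orientation): joint angles nearest the present ones, or None.
- capture(name): name is "scene" or "side" or "wrist"; returns a dict with "image" (384x512x3 uint8, blue, green, red), "range_z" (384x512 float32, m along the optical axis (not along the pixel's ray), 0 where there is no reading), "intrinsics" (3x3 intrinsics, pixels), "k1" (the pictures are not rectified: a ray, as slopes to the right and down, at radius r is drawn at 1 + k1 r^2 times it, then the intrinsics apply), "R" (3x3) and "t" (3): a world point X has camera coordinates R X + t. Camera axes: x right, y down, z forward; pixel columns grow to the right and rows downward; lengths in m; the calibration is good to about 2 mm. A picture is of the moment at which its call begins.
A pose or a line that the arm cannot do raises PlanningError and nothing moves.
- close_job(): hands the job in; it is judged then, once.
Trained networks look in the newest picture that a camera, given by its name, has taken for a name from the list of things; names that differ only in an ending like _2 or _b are one class to them, and where a whole thing is asked for, a point or a joint stands for the part that bears it (a point fixed in the world has none). Each returns a list of dicts, best first, with "conf" (0 to 1); they miss things now and then, are a little off and sometimes report something else, mostly with a low value. They report only what shows in the picture. A call takes as long as a camera call. They do not tell look-alikes from the thing itself.
- spot_in(camera, query): "xy" ([column, row] in pixels, amid what is visible of it).
- silhouettes(camera, query): "region" (384x512 bool, what is visible of it) and "xy" ([column, row] in pixels, amid what is visible of it).
Readings, each from a call of its own:
- current_clock(): time.
- current_joint_pos(): joint angles.
- current_qvel(): joint speeds.
- current_joint_torque(): joint torques, N m.
- current_position(): TCP position.
- current_orientation(): TCP orientation.
- current_force(): force on the tool from outside, world axes, zero at the start.
- current_torque(): the same for the moment, N m.
- current_finger_gap(): finger opening in m.
- current_grip_force(): force on a finger pad.
Only numpy, scipy, OpenCV 4.12 (cv2) and the standard library are available. Lean on these libraries where they do the work, as an engineer would, in place of code of your own. Each camera call takes 0.05 s, during which the arm holds its last target. There are 200 camera calls.

TASK

This bronze brooch has to go into the desiccator to dry: lift the clear lid off by its knob, keeping it level, and set it down gently, knob up, wholly on the blue foam pad. Then set the small glass dish with the brooch in it, upright and gently, on the perforated plate inside the desiccator, and leave it open, as more finds are coming. Keep the desiccator in its place and do not disturb the torch, the petri dish or the brush.

Things in the scene. Friction and masses are not known exactly. Their poses are not given: they have to be found in the camera images.
- desiccator: Round white plastic base of the desiccator, loose on the bench, 1.3 kg. Origin: centre of its underside, z up. Flange at the top: outer diameter 180 mm, inner 150 mm, top face 100 mm above the origin; the body below it is 160 mm wide, the foot 116 mm. Inside, a flat white perforated plate fills the opening, its top 78 mm above the origin (22 mm below the flange's top).
- lid: Clear domed lid with a red knob, about 0.4 kg, lying loose (no catch, no lip) on the base's flange. Origin: centre of its underside, z up to the knob. Flange 180 mm in diameter, 8 mm thick; dome 154 mm wide, crown 62 mm above the origin; on it a neck 18 mm in diameter, 12 mm long, then the round knob head, 32 mm in diameter, 74 to 101 mm above the origin.
- lid_knob (a point): Middle of the lid's knob head, on the lid's axis, 88 mm above the lid's origin and 26 mm above the dome's crown; axes as the lid's.
- pad: Blue square foam pad, 240 x 240 mm, 8 mm thick, fixed to the bench. Origin: centre of its underside, z up, x and y along its edges. Its top is firm enough that the lid does not sink in.
- dish: Small round straight-walled open glass dish, 54 mm outer diameter (52 mm at the foot), 30 mm high, wall 2.5 mm, floor 4 mm thick, about 70 g, standing on the bench. Origin: centre of its underside, z up.
- brooch: Greenish bronze disc brooch, 28 mm in diameter, 8 mm high, 18 g, lying loose on the dish's floor. Origin: centre of its underside.
- torch: Bystander: black UV torch with a steel bezel, lying, 130 mm long, 29 mm thick. Origin: on the bench under the middle of its length; x along it to the lens.
- petri: Bystander: open glass petri dish with a black stain, 86 mm in diameter, 13 mm high. Origin: centre of its underside.
- brush: Bystander: brush lying on the bench, 180 mm long. Its x axis runs along it from handle to bristles.
Not all that is in view belongs to the job. What is shaped like the lid but yellow is not meant. What is shaped like the desiccator but purple is not meant.

How it is judged:
On the way, in this order (a step that is already met when the one before it is completed fails the run):
1. the lid is lifted clear of the desiccator, held level by its knob (z of lid in the frame of desiccator above 0.112 m and contact force between the fingers and lid above 0.5 N and distance between the grasp point and lid_knob below 0.035 m and angle between lid's own z axis and vertical below 0.3 rad), for 0.1 s.
2. the lid lies flat, knob up and let go, wholly on the blue pad (z of lid in the frame of pad between 0.004 and 0.012 m and x of lid in the frame of pad between -0.033 and 0.033 m and y of lid in the frame of pad between -0.033 and 0.033 m and angle between lid's own z axis and vertical below 0.06 rad and linear speed of lid below 0.02 m/s and contact force between the fingers and lid below 0.05 N), for 0.2 s.
At the end, for the whole second after the job is handed in: Lid at rest on the blue pad, knob up, level within 0.06 rad, centre within 33 mm of the pad's along both its edges (wholly on it). Dish at rest on the plate in the upright desiccator, within 50 mm of its axis, upright within 0.08 rad, brooch in it. Both let go (all of step 2 and z of dish in the frame of desiccator between 0.074 and 0.083 m and horizontal distance between dish and desiccator below 0.05 m and angle between dish's own z axis and vertical below 0.08 rad and linear speed of dish below 0.02 m/s and contact force between the fingers and dish below 0.05 N and horizontal distance between brooch and dish below 0.03 m and z of brooch in the frame of dish between 0 and 0.015 m and angle between desiccator's own z axis and vertical below 0.05 rad); the robot touches nothing.
It fails at once if the desiccator's base is shifted by more than 30 mm (distance of desiccator from where it was at the start of the episode above 0.03 m).
It fails at once if the lid is tipped by more than 0.35 rad (20 degrees) (angle between lid's own z axis and vertical above 0.35 rad).
It fails at once if the dish is tipped by more than 0.45 rad (25 degrees) (angle between dish's own z axis and vertical above 0.45 rad).
It fails at once if the lid or the dish is dropped: it moves faster than 0.5 m/s while no finger touches it ((contact force between the fingers and lid below 0.05 N and linear speed of lid above 0.5 m/s) or (contact force between the fingers and dish below 0.05 N and linear speed of dish above 0.5 m/s)).
It fails at once if the torch, the petri dish or the brush is moved by more than 20 mm (distance of any of torch, petri, brush from where it was at the start of the episode above 0.02 m).
It also fails if it takes over 61 s, if anything falls off the work surface, if the arm or the gripper's body presses on something with over 40 N, if the wrist force passes 120 N, or if a joint passes its speed limit or range.

## Working session

There is one attempt and no reset: what is moved stays moved. The work goes in short steps, each a Python script; the robot and the scene stay as the last script left them, time stands still between calls to the robot, and variables do not carry over. Pictures are saved under pics/ and viewed, at most 10 in all, crops included, and the job is handed in when it is done.

```bash
mkdir -p pics; ls; cat > h.py <<'E'
import numpy as np, cv2
from bench import *
def ray(c,uv):
    K=c["intrinsics"];d=((np.array(uv,float)-[K[0,2],K[1,2]])/[K[0,0],K[1,1]])
    s=d.copy()
    for _ in range(20): s=d/(1+c["k1"]*(s@s))
    R,t=np.array(c["R"]),np.array(c["t"])
    return -R.T@t, R.T@np.array([s[0],s[1],1.]), s
def at_z(c,uv,z):
    o,d,_=ray(c,uv); return o+d*(z-o[2])/d[2]
def cloud(c,mask):
    K=c["intrinsics"];v,u=np.nonzero(mask&(c["range_z"]>0));z=c["range_z"][v,u]
    d=np.stack([(u-K[0,2])/K[0,0],(v-K[1,2])/K[1,1]],1);s=d.copy()
    for _ in range(20): s=d/(1+c["k1"]*(s**2).sum(1,keepdims=True))
    X=np.c_[s*z[:,None],z]
    return (X-np.array(c["t"]))@np.array(c["R"])
def tri(obs):
    A=np.zeros((3,3));b=np.zeros(3)
    for c,uv in obs:
        o,d,_=ray(c,uv);d=d/np.linalg.norm(d);P=np.eye(3)-np.outer(d,d);A+=P;b+=P@o
    X=np.linalg.solve(A,b)
    return X,[float(np.linalg.norm((np.eye(3)-np.outer(d/np.linalg.norm(d),d/np.linalg.norm(d)))@(X-o))) for o,d,_ in [ray(c,uv) for c,uv in obs]]
E
python3 - <<'E'
from h import *
np.set_printoptions(precision=3,suppress=True)
ims=[]
for n in ["scene","side"]:
    c=capture(n);cv2.imwrite(f"pics/{n}0.png",c["image"]);ims.append(c)
    print(n,"cam at",-c["R"].T@c["t"],"k1",c["k1"])
    for q in ["desiccator","lid","lid_knob","pad","dish","brooch","torch","petri","brush"]:
        for s in silhouettes(n,q):
            P=cloud(c,s["region"]); 
            print(q,round(s["conf"],2),np.array(s["xy"]).round(0),s["region"].sum(),"med",np.median(P,0) if len(P) else None,"lo",np.percentile(P,3,axis=0) if len(P) else None,"hi",np.percentile(P,97,axis=0) if len(P) else None)
print(current_clock(),current_orientation())
E
```

```text
pics
scene cam at [0.968 0.525 1.117] k1 8.150756714850084e-06
desiccator 0.92 [191. 125.] 1548 med [ 0.421 -0.513  0.077] lo [ 0.341 -0.598  0.016] hi [ 0.493 -0.441  0.1  ]
desiccator 0.6 [283. 358.] 921 med [0.696 0.322 0.001] lo [ 0.658  0.284 -0.003] hi [0.735 0.361 0.013]
desiccator 0.58 [218. 189.] 283 med [ 0.517 -0.222  0.058] lo [ 0.472 -0.268  0.005] hi [ 0.549 -0.2    0.097]
lid 0.62 [271. 153.] 1380 med [ 0.256 -0.255  0.046] lo [ 0.176 -0.339  0.002] hi [ 0.311 -0.2    0.094]
lid 0.59 [217. 162.] 1784 med [ 0.494 -0.251  0.146] lo [ 0.414 -0.332  0.103] hi [ 0.554 -0.199  0.196]
lid_knob 0.93 [270. 150.] 1378 med [ 0.258 -0.254  0.046] lo [ 0.179 -0.334  0.002] hi [ 0.313 -0.2    0.094]
lid_knob 0.92 [215. 165.] 1726 med [ 0.495 -0.25   0.147] lo [ 0.419 -0.327  0.103] hi [ 0.554 -0.2    0.196]
lid_knob 0.67 [238. 266.] 263 med [0.628 0.028 0.009] lo [ 0.602  0.003 -0.002] hi [0.653 0.062 0.031]
pad 0.79 [331. 308.] 6658 med [0.506 0.308 0.007] lo [0.387 0.188 0.003] hi [0.612 0.412 0.011]
dish 0.49 [236. 262.] 219 med [0.625 0.03  0.012] lo [ 0.602  0.011 -0.   ] hi [0
[... 1363 characters left out ...]
 med [0.494 0.303 0.009] lo [0.387 0.183 0.003] hi [0.609 0.408 0.014]
dish 0.64 [201. 220.] 123 med [0.632 0.024 0.017] lo [0.603 0.006 0.003] hi [0.651 0.058 0.033]
brooch 0.55 [201. 220.] 164 med [0.628 0.029 0.016] lo [0.601 0.006 0.003] hi [0.651 0.058 0.033]
torch 0.72 [264. 234.] 262 med [0.386 0.013 0.026] lo [ 0.335 -0.013  0.005] hi [0.449 0.032 0.034]
petri 0.64 [145. 282.] 500 med [0.699 0.316 0.004] lo [ 0.658  0.277 -0.002] hi [0.737 0.357 0.015]
brush 0.62 [203. 218.] 145 med [0.627 0.027 0.018] lo [0.601 0.006 0.003] hi [0.651 0.058 0.033]
brush 0.5 [227. 155.] 288 med [ 0.694 -0.323  0.019] lo [ 0.627 -0.357 -0.   ] hi [ 0.797 -0.307  0.027]
1.0 [ 0.983  0.181 -0.    -0.   ]
```

View pics/scene0.png

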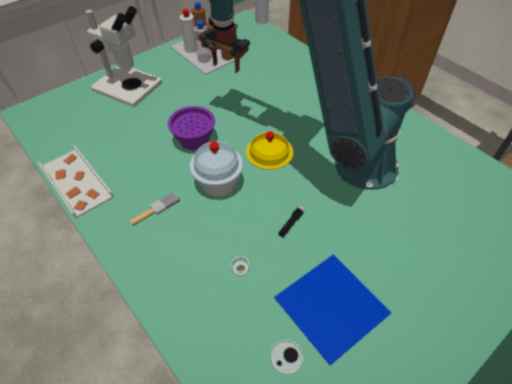

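View pics/side0.png

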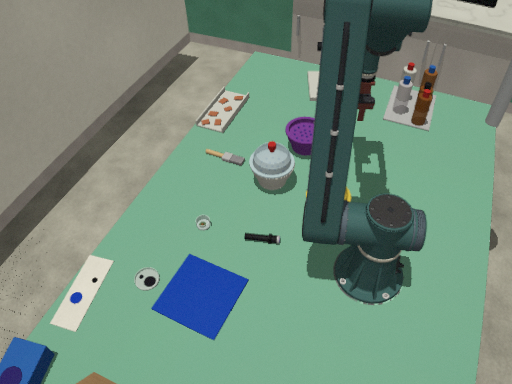

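The desiccator with the clear lid is at scene (217,165) with its red knob at (214,147), and at side (272,160) with the knob at (272,146). Possible mix-ups are:
- **Lid:** the yellow lid at scene (270,150), which also has a red knob. It is mostly hidden in side at (345,190).
- **Base:** the purple base at scene (191,127) and side (303,135).
- **Dish:** the petri dish at scene (283,358). The real dish, with the brooch in it, is at scene (240,266) and side (203,222).

By the description I choose the clear lid on the white base, and check it in a close wrist view.

```bash
cat >> h.py <<'E'
def yawq(a):  # tool down, tool x axis at yaw a
    return [float(np.cos(a/2)),float(np.sin(a/2)),0.,0.]
def red(c,near,r=14):
    h=cv2.cvtColor(c["image"],cv2.COLOR_BGR2HSV);m=((h[...,0]<8)|(h[...,0]>172))&(h[...,1]>140)&(h[...,2]>70)
    v,u=np.nonzero(m);k=np.hypot(u-near[0],v-near[1])<r
    return np.array([u[k].mean(),v[k].mean()]),(np.ptp(u[k])+1,np.ptp(v[k])+1)
def circ(P):
    A=np.c_[2*P[:,:2],np.ones(len(P))];s=np.linalg.lstsq(A,(P[:,:2]**2).sum(1),rcond=None)[0]
    return s[:2],float(np.sqrt(s[2]+s[:2]@s[:2]))
E
python3 - <<'E'
from h import *
np.set_printoptions(precision=4,suppress=True)
C={n:capture(n) for n in["scene","side"]}
k=[(C["scene"],red(C["scene"],(214,147))),(C["side"],red(C["side"],(272,146)))]
print("knob",[x[1] for x in k],tri([(c,x[0]) for c,x in k]))
for n in C:
    c=C[n];b=c["image"].astype(int);m=(b[...,0]>90)&(b[...,1]<90)&(b[...,2]<70)
    _,lab,st,cen=cv2.connectedComponentsWithStats(m.astype(np.uint8))
    near=(331,308) if n=="scene" else (202,298)
    l=lab[near[1],near[0]];v,u=np.nonzero(lab==l)
    W=np.array([at_z(c,p,.008)[:2] for p in np.c_[u,v]]);print(n,"pad",cv2.minAreaRect(W.astype(np.float32)))
    P=cloud(c,lab==l);print("pad z",np.median(P[:,2]))
p=current_position()
for dx in (0,):
  q=yawq(np.arctan2(-.25,.48)); 
  for pos in ([.42,-.22,.36],[.5,-.18,.36]):
    move_ptp(pos,q); c=capture("wrist")
    print("cam",-c["R"].T@c["t"],"fwd",c["R"][2])
    s=spot_in("wrist","lid_knob");print([(x["conf"],x["xy"]) for x in s])
    C[str(pos)]=c; np.savez(f"w{pos[0]}.npz",**c)
cv2.imwrite("pics/w1.png",np.hstack([c["image"][:, :],C["[0.42, -0.22, 0.36]"]["image"]])[::1,::1] if 0 else cv2.resize(np.hstack([c["image"],C["[0.42, -0.22, 0.36]"]["image"]]),(800,300)))
print(current_clock())
E
```

```text
knob [(array([213.7568, 146.0811]), (np.int64(8), np.int64(12))), (array([271.4833, 145.85  ]), (np.int64(8), np.int64(10)))] (array([ 0.4757, -0.2811,  0.1892]), [0.0015904251065194347, 0.0015904251065195678])
scene pad ((0.5008825063705444, 0.29954904317855835), (0.2352483719587326, 0.2359670102596283), 87.30525970458984)
pad z 0.006800922065742064
side pad ((0.49681249260902405, 0.2943422198295593), (0.2388715147972107, 0.2393789142370224), 87.05879974365234)
pad z 0.008791024788197896
cam [ 0.4851 -0.2534  0.5219] fwd [-0.2367  0.1224 -0.9638]
[]
cam [ 0.5658 -0.213   0.5213] fwd [-0.238   0.1225 -0.9635]
[(0.91, [334.3, 137.0]), (0.91, [391.3, 240.9])]
3.3083
```

View pics/w1.png

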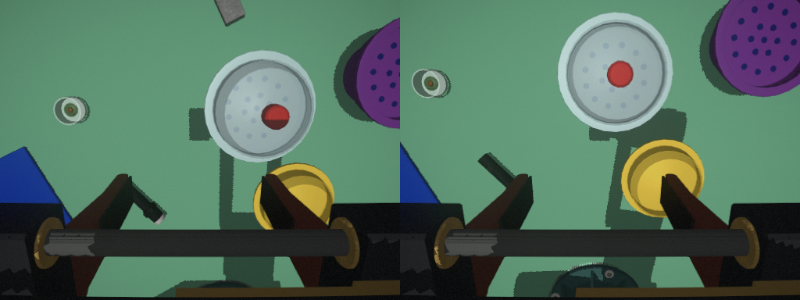

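The wrist view shows the clear lid with its red knob on the white base (left panel knob (275,116), right panel (620,74)). The yellow lid and purple base are separate, and the glass dish holds the brooch at (70,110) and (430,83). The choice is confirmed, so next I triangulate from the two wrist places.

```bash
python3 - <<'E'
from h import *
np.set_printoptions(precision=4,suppress=True)
a=dict(np.load("w0.42.npz"));b=dict(np.load("w0.5.npz"))
ka=red(a,(282,95),45);kb=red(b,(352,149),45)
print("knob",ka,kb,tri([(a,ka[0]),(b,kb[0])]))
print("all4")
for c in(a,b):
    P=cloud(c,np.ones((384,512),bool))
    near=np.hypot(P[:,0]-.476,P[:,1]+.28)<.11
    Q=P[near];print("z hist",np.histogram(Q[:,2],bins=[-.01,.01,.09,.105,.115,.14,.17,.18,.195,.21])[0])
    t=Q[Q[:,2]>.178];print("knob top",len(t),t.mean(0) if len(t) else 0,t.max(0) if len(t) else 0)
    f=Q[(Q[:,2]>.1)&(Q[:,2]<.115)];(cc,r),_,=cv2.minEnclosingCircle(f[:,:2].astype(np.float32)),0;print("flange encl",cc,r, np.median(f[:,2]))
    D=P[(np.hypot(P[:,0]-.628,P[:,1]-.03)<.06)&(P[:,2]>.022)];print("dish rim",len(D),np.median(D[:,2]) if len(D) else 0,cv2.minEnclosingCircle(D[:,:2].astype(np.float32)) if len(D) else 0)
E
```

```text
knob (array([281.4683,  94.6159]), (np.int64(32), np.int64(33))) (array([354.5021, 145.1128]), (np.int64(31), np.int64(20))) (array([ 0.4775, -0.2841,  0.1877]), [0.0020468285913260837, 0.002046828591326043])
all4
z hist [  537     0     5  3818   725 12205     0    18   899]
knob top 47208 [ 0.439  -0.2325  0.4444] [ 0.4923 -0.1734  0.4754]
flange encl (0.4766261577606201, -0.2819686532020569) 0.09016305953264236 0.10804714789860743
dish rim 390 0.028501083467191064 ((0.6269592046737671, 0.03401605412364006), 0.027779335156083107)
z hist [ 2438     0    11  3204  1036 10791     6   125   795]
knob top 27417 [ 0.5031 -0.2221  0.4416] [ 0.5307 -0.1814  0.4749]
flange encl (0.4768292307853699, -0.2818470299243927) 0.08995350450277328 0.10809246627661633
dish rim 327 0.02871404520126243 ((0.6274791955947876, 0.034494154155254364), 0.028334341943264008)
```

The measurements agree: lid axis (0.4767, -0.2819), flange top at 0.108 and knob middle at 0.188. Grasping the knob, lifting and checking.

```bash
python3 - <<'E'
from h import *
x,y=.4767,-.2819; q=yawq(np.arctan2(y,x))
move_ptp([x,y,.26],q)
print("touch?",servo_line([x,y,.170],rate=.08,contact_N=6)); print(current_position())
move_gripper(.0); print("gap",current_finger_gap(),current_grip_force(),current_force())
servo_line([x,y,.21],rate=.05); servo_line([x,y,.29],rate=.12)
print("gap",current_finger_gap(),current_grip_force(),current_force(),current_clock())
cv2.imwrite("pics/s1.png",cv2.resize(np.hstack([capture("scene")["image"][80:280,130:330],capture("side")["image"][60:260,180:380]]),(800,400)))
E
```

```text
touch? False
[ 0.47710762 -0.28221749  0.17057346]
gap 0.031034559656550696 30.00001713662641 [ 0.27806525 -0.79626175 -0.06381309]
gap 0.03133789386540697 29.99931748607196 [ 0.16555504 -0.4772137  -5.41765721] 7.8917
```

View pics/s1.png

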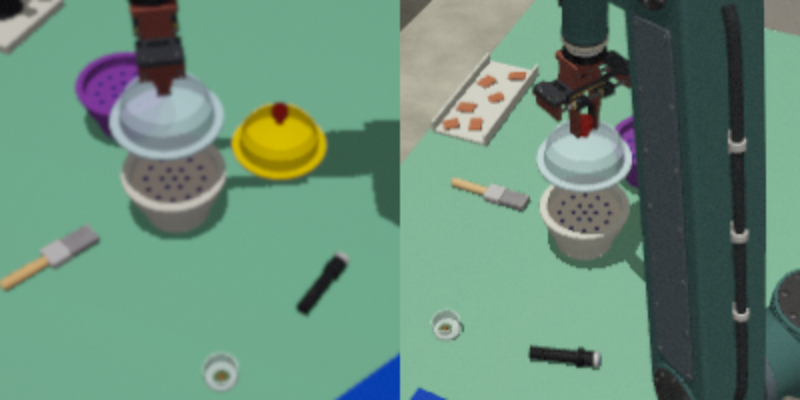

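The lid is held level by its knob, clear of the base (left crop about (165,115), right crop (585,155)). I'll carry it to the pad and set it down on contact.

```bash
python3 - <<'E'
from h import *
x,y=.499,.297
servo_line([x,y,.29],rate=.2)
servo_line([x,y,.095],rate=.1)
print("touch",servo_line([x,y,.070],rate=.02,contact_N=2.5),current_position(),current_force())
g=current_finger_gap()
move_gripper(g+.008); sleep(.2); move_gripper(.06)
print(current_grip_force(),current_force())
p=current_position(); servo_line([x,y,.2],rate=.1)
sleep(.3); print(current_clock())
move_ptp([.52,.15,.36],yawq(0.2))
c=capture("wrist"); r=silhouettes("wrist","lid"); print([(s["conf"],s["xy"]) for s in r])
P=cloud(c,np.ones((384,512),bool));Q=P[(np.hypot(P[:,0]-x,P[:,1]-y)<.11)&(P[:,2]>.0125)&(P[:,2]<.13)]
print("lid",cv2.minEnclosingCircle(Q[:,:2].astype(np.float32)),Q[:,2].max())
f=Q[Q[:,2]<.02];print("flange z",np.median(f[:,2]),np.linalg.lstsq(np.c_[f[:,:2],np.ones(len(f))],f[:,2],rcond=None)[0])
D=P[(np.hypot(P[:,0]-.627,P[:,1]-.034)<.06)&(P[:,2]>.022)&(P[:,2]<.04)];print("dish rim",len(D),cv2.minEnclosingCircle(D[:,:2].astype(np.float32)) if len(D) else 0)
cv2.imwrite("pics/w2.png",c["image"]); print(current_clock())
E
```

```text
touch True [0.49887523 0.29693651 0.07781847] [-0.43301232  0.63087996  4.24219009]
0.0 [-0.54148463  0.34329814  0.86469475]
16.7833
[]
lid ((0.4993300139904022, 0.29761749505996704), 0.09021607786417007) 0.1111402352777479
flange z 0.015997236584889916 [-0.0001227  -0.00021685  0.01612762]
dish rim 294 ((0.6269310712814331, 0.03444381430745125), 0.026570968329906464)
17.825
```

View pics/w2.png

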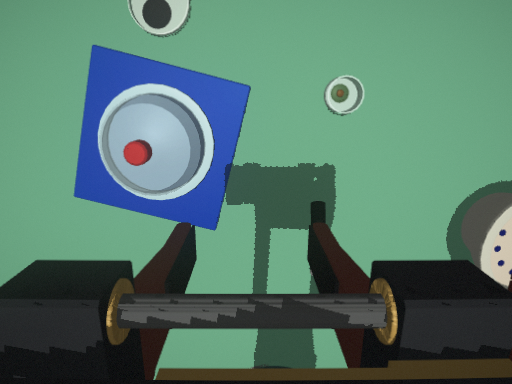

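The lid lies flat and centred on the pad (flange around (156,142), flange top at 0.016), and the dish with the brooch is at (344,95). Next is the dish.

```bash
python3 - <<'E'
from h import *
x,y=.627,.0345; q=yawq(np.arctan2(y,x))
move_gripper(.086)
move_ptp([x,y,.12],q)
print("touch",servo_line([x,y,.008],rate=.08,contact_N=6),current_position())
move_gripper(.0); print("gap",current_finger_gap(),current_grip_force())
servo_line([x,y,.05],rate=.06); servo_line([x,y,.24],rate=.15)
print("gap",current_finger_gap(),current_grip_force(),current_force(),current_clock())
# desiccator now, open
n="scene"
c=capture("wrist");P=cloud(c,np.ones((384,512),bool))
Q=P[(np.hypot(P[:,0]-.4767,P[:,1]+.2819)<.12)&(P[:,2]>.093)&(P[:,2]<.106)];print("wrist flange",len(Q),circ(Q) if len(Q)>20 else 0)
for n in("scene","side"):
    c=capture(n);P=cloud(c,np.ones((384,512),bool));near=np.hypot(P[:,0]-.4767,P[:,1]+.2819)
    Q=P[(near<.12)&(P[:,2]>.093)];pl=P[near<.05];print(n,cv2.minEnclosingCircle(Q[:,:2].astype(np.float32)),"plate z",np.median(pl[:,2]))
    if n=="scene": cv2.imwrite("pics/s2.png",cv2.resize(c["image"][120:320,130:330],(600,600)))
E
```

```text
touch False [0.62748623 0.03447863 0.00856882]
gap 0.05374124636932092 30.00026296824217
gap 0.05374110363360534 29.999787490814924 [ 0.33236325  0.2296652  -1.16037372] 23.9667
wrist flange 455 (array([ 0.54004686, -0.2272273 ]), 0.009750190059297767)
scene ((0.4975677728652954, -0.30404454469680786), 0.08550015091896057) plate z 0.07643956618838735
side ((0.47373872995376587, -0.286391943693161), 0.0934906154870987) plate z 0.08058174442667322
```

View pics/s2.png

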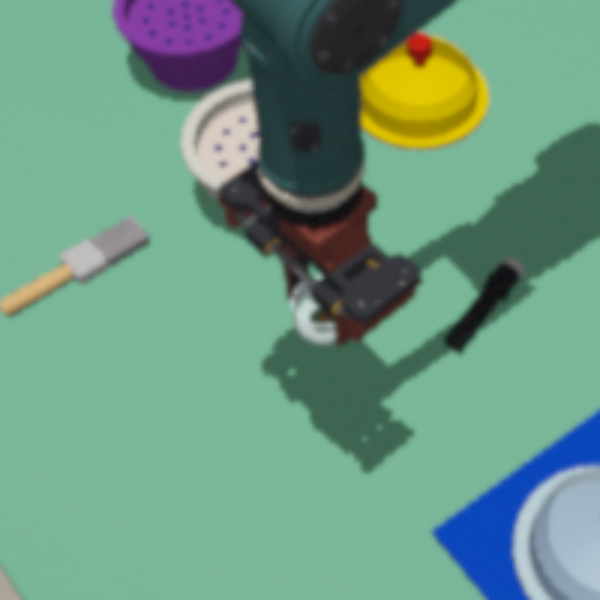

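The dish is held upright, at about (315,315). The base (around (240,140), partly hidden) is where it was, and the plate is at about 0.078. Placing it at the centre on contact.

```bash
python3 - <<'E'
from h import *
x,y=.4767,-.2825; q=yawq(np.arctan2(y,x))
servo_line([x,y,.24],q,rate=.15)
servo_line([x,y,.10],rate=.08)
print("touch",servo_line([x,y,.078],rate=.015,contact_N=2.5),current_position(),current_force())
move_gripper(.060); sleep(.2); move_gripper(.068)
print(current_grip_force(),current_force())
servo_line([x,y,.13],rate=.05); servo_line([x,y,.25],rate=.15)
move_ptp([.42,-.22,.36],q); sleep(.3)
c=capture("wrist");P=cloud(c,np.ones((384,512),bool));d=np.hypot(P[:,0]-x,P[:,1]-y)
F=P[(d<.12)&(P[:,2]>.094)&(P[:,2]<.103)];print("flange",cv2.minEnclosingCircle(F[:,:2].astype(np.float32)))
D=P[(d<.04)&(P[:,2]>.102)&(P[:,2]<.115)];print("dish rim",len(D),np.median(D[:,2]),cv2.minEnclosingCircle(D[:,:2].astype(np.float32)),np.linalg.lstsq(np.c_[D[:,:2],np.ones(len(D))],D[:,2],rcond=None)[0][:2])
cv2.imwrite("pics/w3.png",c["image"]); cv2.imwrite("pics/s3.png",capture("scene")["image"]); print(current_clock())
E
```

```text
touch True [ 0.47665332 -0.28245052  0.08603264] [-0.4435602  -0.19910553  4.67930173]
0.0 [-0.51353217 -0.49913168 -0.18299391]
flange ((0.47460871934890747, -0.282546728849411), 0.09023512154817581)
dish rim 316 0.10781295765095303 ((0.47681689262390137, -0.28211724758148193), 0.026994552463293076) [0.00654006 0.01398882]
33.3583
```

View pics/w3.png

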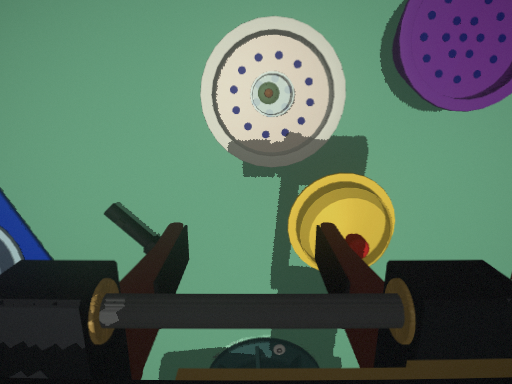

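View pics/s3.png

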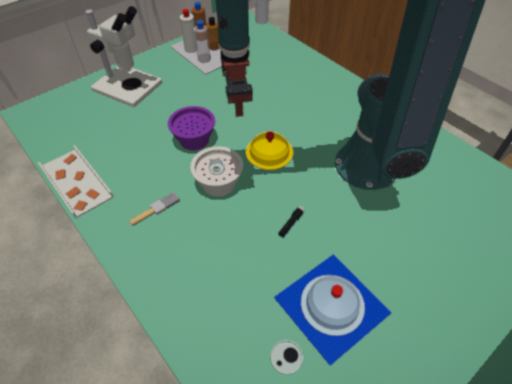

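The dish stands upright and central on the plate with the brooch in it (wrist (271,93), scene (217,167)). The lid is on the pad with its knob up (scene (334,303)), and the bystanders have not moved. Handing in.

```bash
python3 -c "
from bench import *
print(close_job())"
```

```text
the job is handed in; nothing more can be done
None
```

The job is handed in at about 33 s of the 61 s allowed: the lid lies level and knob up near the centre of the blue pad, and the dish with the brooch stands upright in the middle of the plate in the open desiccator, with the bystanders undisturbed (the hand-in returned no verdict).

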